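Raise a tilting log board to its preset mark, lock its cam lever and keep hold

ROBOT

A 7-joint arm with a two-finger parallel gripper is mounted at the origin on a cart in front of the work surface, level with it; the furniture and walls round the work are solid. World frame = base frame: x ahead of the robot, y to its left, z up, the work surface at z = 0. Lengths are in m, angles in rad, forces in N, time in s.
With the tool pointing down it reaches from about 0.4 to 0.875 m from the base axis. Payload 19.3 kg.
Tool frame: the origin (TCP) lies between the finger pads, 19 mm behind the fingertips; this is the grasp point; z points along the fingers, y is the line along which they close (so a half turn about z gives the same grasp; the last joint's range is limited). The gripper opens to 85 mm and grips with 20 to 120 N. Pads are 22 mm wide; open, the fingers measure 114 mm over their backs; the gripper's body (76 mm by 85 mm) begins 54 mm behind the grasp point. The pads swing forward as they close: fully open they stand 13 mm farther back than shut.
Start: joints at [-0.07, 0.521, -0.036, 1.599, 0.021, 1.021, -0.113], TCP at [0.625, -0, 0.25] pointing down, gripper open.
Joint ranges: [-2.91, 2.91], [-0.3, 2.13], [-1.5, 1.42], [0.17, 2.43], [-1.26, 4.41], [0.16, 1.93], [-2.52, 2.52]. Speed limits (rad/s): [1.89, 1.89, 2.39, 2.39, 3.01, 3.01, 3.01].

INTERFACE

Orientations are given as [roll, pitch, yaw] about the fixed x, y, z axes, in that order (R = Rz(yaw) Ry(pitch) Rx(roll)).
In Python, from workcell import bot gives the robot as it stands. The module is installed in compiled form; this text tells all that it offers.
- The arm moves only by the tool apply_moves, never from a script. Its arguments are lists of equal length, an entry for each row: "claw": the finger opening in m, from 0 to 0.0854; "xyz": the shift along the tool's x, y, z in m, a list of three; "twist": the turn, a rotation vector about the tool's x, y, z in rad, a list of three. A call has 1 to 20 rows; each row shifts and turns the commanded pose from where the row before left it, along the tool's axes as they then stand; what a row does not reach is not made up. A row lasts 1/10 s, in which the tool goes at most 50 mm and 8.59 degrees, less where a joint would pass 70% of its speed; a pose out of reach is approached as far as the arm can. A call with a gripper value outside its range is refused whole. The fingers move at their own pace and stop on an object; "force" is the grip in N (left out, the last holds). Time passes only in rows, so rows that do not move let the fingers close. It gives the time, the measured TCP pose, the force, the opening and the grip force at its end, in the units of the state.
- bot.observe(): the state, without advancing time (a new reading comes with each control period).
- bot.grab_frame(name): name is "scene" or "side" or "wrist"; returns a dict with "img" (400x640x3 uint8, red, green, blue), "vfov" (degrees; the focal length in pixels is half the picture's height over the tangent of half this angle, whatever the lens; pixels are square), "cx", "cy" (the principal point, pixels), "view" (4x4, takes a point from world to camera coordinates). Camera axes: x right, y up, looking along -z (the intrinsics and any distortion apply to the point x, -y, -z); pixel columns grow to the right and rows downward; lengths in m; the calibration is good to about 2 mm. A picture is of the moment at which its call begins. There is no depth.
- bot.job_done(): hands the job in; it is judged then, once.
Trained networks look in the newest picture that a camera, given by its name, has taken for a name from the list of things; names that differ only in an ending like _2 or _b are one class to them, and where a whole thing is asked for, a point or a joint stands for the part that bears it (a point fixed in the world has none). Each returns a list of dicts, best first, with "score" (0 to 1); they miss things now and then, are a little off and sometimes report something else, mostly with a low value. They report only what shows in the picture. A call takes as long as a camera call.
- bot.find_in(camera, query): "position" ([x, y, z] in m, in world coordinates, good to about 4 mm: the middle of the surface that is visible of it).
The state is a dict: "clock": time; "qpos": joint angles; "qd": joint speeds; "joint_efforts": joint torques, N m; "position": TCP position; "tool_rot": TCP orientation; "force": force on the tool from outside, world axes, zero at the start; "moment": the same for the moment, N m; "grip_width": finger opening in m; "finger_force": force on a finger pad.
Only numpy, scipy, OpenCV 4.12 (cv2) and the standard library are available. Lean on these libraries where they do the work, as an engineer would, in place of code of your own. Each camera call takes 0.05 s, during which the arm holds its last target. There are 200 camera calls.

TASK

Raise the log board on the tilting stand to its preset and lock it: slide the yellow transport lock outwards to its end stop, then, with the red cam lever still open, push the black carriage in along its rail until the white pointer is level with the green clip. Keep the carriage held there while you squeeze the red lever fully shut against the black thumb rest, and finish still holding rest and lever squeezed between the fingers. Never shut the lever away from the mark, and leave the food tubs beside the stand where they are.

Things in the scene. Friction and masses are not known exactly. Their poses are not given: they have to be found in the camera images.
- stand: Tilting document stand, fixed to the table: grey base plate 280 x 150 mm, 11 mm high, aluminium rail (24 mm wide, top at 25 mm) along its middle. Origin: on the table under the middle of the rail. Its x axis runs level along the rail from the operator's end to the back (the way the carriage is pushed), y to the left, z up.
- grip_point (a point): Point on the moving carriage where the tool centre belongs in the final squeeze, fingers pointing down and closing along the stand's y axis: midway between thumb rest and shut lever, 66 mm above the table; axes as the stand's. Rest and lever paddle stand up to 84 mm here; the carriage top and lever arm below reach 43 mm, so keep the fingertips higher than that.
- push_bar (a point): Middle of the round steel push bar across the carriage, 20 mm behind grip_point, 56 mm high: 12 mm thick, reaching 54 mm to either side (stand y). Fingers held open outside thumb rest and open lever bear with their far edges on this bar and push the carriage without shutting the lever.
- board_hinge (a point): Middle of the hinge at the lower edge of the aluminium board, on the carriage 75 mm behind grip_point, 45 mm high. The board is 190 long x 200 mm wide, carries a white ruled sheet and leans away to the back; a strut behind it makes it steeper (32 to about 62 degrees) as the carriage is pushed in. The space above the carriage head stays free.
- pointer_tip (a point): Tip of the white pointer on the left side of the carriage (13 mm behind grip_point, 50 mm to the left, 28.5 mm high). It moves with the carriage.
- mark (a point): Point at the middle of the green preset clip (6 mm wide, on the white scale strip left of the rail), at the height of pointer_tip. The carriage is at the mark when pointer_tip and mark have the same x in the stand's frame.
- carriage (a joint): Travel of the carriage along the rail, m: 0 parked at the front end, growing as it is pushed in (stand +x), 0.062 at most. The board's weight pushes it back to 0 with 1 to 5 N unless it is held or the lever is shut. While the transport lock is in, it can move only 2 mm.
- mark_clip (a joint): Position of the green clip, m: the value of joint carriage at which the pointer is level with it. The robot need not touch it.
- cam_lever (a joint): Angle of the red cam lever, rad: 0 fully shut, 0.38 to 0.47 at the start (open). Upright pivot 37 mm behind and 22 mm right of grip_point; the paddle swings in to the left as it shuts. It stays where it is left (some 2 N at the paddle move it, more over the last 0.1 rad, where the cam bites on the rail and draws the carriage 2 to 3 mm further in).
- lever: The red cam lever. Origin on its pivot at table height; axes as the stand's when shut. Its upright paddle (24 mm long, 12 mm thick, 38 to 84 mm above the table) is centred 37 mm in front (-x) and 16 mm left (+y) of the pivot. Shut, the paddle's outer face is 12 mm right of grip_point; at 0.47 rad its outermost point is 33 mm right of it.
- thumb_rest (a point): Middle of the outer (left) face of the black upright thumb rest fixed on the carriage, 12 mm left of grip_point at 66 mm height: 32 long x 8 mm thick, up to 84 mm above the table. Shut lever and rest together measure 24 mm across.
- transport_lock (a joint): Travel of the transport lock, m: 0 locked, growing as the yellow knob is slid outwards (stand -y, to the right), 0.024 at its end stop, where the carriage is free. Starts between 0 and 0.004. Friction about 1.2 N; it stays where it is left.
- lock_knob (a point): Near the top of the yellow knob of the transport lock: a block 14 mm (along stand x) by 12 mm (along y), from 27 to 53 mm above the table, this point in its middle at 50 mm. It stands on a housing 26 mm high, 11 mm in front of and 90 mm right of the parked grip_point.
- round_tub: Round food tub, 98 mm across and 61 mm high, standing on the table to the right behind the stand. Origin: middle of its underside. Leave it alone.
- tub_on_scale: Square food tub with lid, 109 x 122 x 66 mm, standing on the bench scale to the right of the stand. Origin: in its underside. Leave it alone.

How it is judged:
By the outcome, as a careful person would: the job done as asked, in the order asked, and still so for the second after the job is handed in, while the arm keeps its last pose, push and grip.
It also fails if it takes over 42 s, if anything falls off the work surface, if the arm or the gripper's body presses on something with over 40 N, if the wrist force passes 120 N, or if a joint passes its speed limit or range.

## Working session

There is one attempt and no reset: what is moved stays moved. The work goes in short steps, Python scripts to look and compute and a tool call to move; the robot and the scene stay as the last step left them, time stands still between calls to the robot, and variables do not carry over. Pictures are saved under pics/ and viewed, at most 14 in all, crops included, and the job is handed in when it is done.

Besides the shell and the picture viewer there is one more tool, called after "Request:" as name(argument=value, ...) on one line, values as JSON. apply_moves: Moves the arm, as the interface text tells. Its arguments: {"type":"object","properties":{"claw":{"type":"array"},"xyz":{"type":"array"},"twist":{"type":"array"},"force":{"type":"number"}},"required":["claw","xyz","twist"]}

```bash
mkdir -p pics; cat > h.py <<'E'
from workcell import bot
import numpy as np, cv2
def grab(cam,fn=None):
    f=bot.grab_frame(cam)
    if fn: cv2.imwrite('pics/'+fn,f['img'][:,:,::-1])
    return f
def proj(f,p):
    c=(np.array(f['view'])@np.r_[p,1])[:3]; fl=200/np.tan(np.radians(f['vfov'])/2)
    return f['cx']+fl*c[0]/-c[2], f['cy']-fl*c[1]/-c[2]
def ray(f,u,v,z):
    V=np.array(f['view']);fl=200/np.tan(np.radians(f['vfov'])/2)
    d=V[:3,:3].T@np.array([(u-f['cx'])/fl,-(v-f['cy'])/fl,-1]);o=-V[:3,:3].T@V[:3,3]
    return o+d*(z-o[2])/d[2]
E
python3 - <<'E'
from h import *
fs={c:grab(c,c+'0.png') for c in('scene','side','wrist')}
for c,f in fs.items(): print(c,f['vfov'],f['cx'],f['cy'],[k for k in f])
s=bot.observe();print(s['clock'],s['position'],s['tool_rot'],s['force'])
for c in fs:
  for q in('stand','lever','lock_knob','thumb_rest','push_bar','pointer_tip','mark','board_hinge','round_tub','tub_on_scale'):
    r=bot.find_in(c,q)
    print(c,q,[(np.round(x['position'],3).tolist(),round(x['score'],2)) for x in r[:2]])
im=np.vstack([cv2.imread('pics/scene0.png'),cv2.imread('pics/side0.png')]);cv2.imwrite('pics/a.png',cv2.resize(im,None,fx=.75,fy=.75))
E
```

```text
scene 45.54357507797371 315.10763725615027 202.65082679377414 ['img', 'vfov', 'cx', 'cy', 'view']
side 51.8907413716284 319.16355458064083 211.6314586242907 ['img', 'vfov', 'cx', 'cy', 'view']
wrist 70.0924369409065 314.0481555193855 198.77927293838863 ['img', 'vfov', 'cx', 'cy', 'view']
0.15 [6.24752280e-01 1.26142545e-05 2.49567048e-01] [-3.14071841e+00  2.56605779e-05  1.57086843e+00] [ 0.33177482 -0.07405239  0.67121514]
scene stand [([0.624, 0.32, 0.062], 0.57)]
scene lever [([0.539, 0.225, 0.074], 0.53)]
scene lock_knob [([0.571, 0.171, 0.029], 0.58)]
scene thumb_rest [([0.642, 0.318, 0.091], 0.55)]
scene push_bar [([0.639, 0.316, 0.092], 0.91)]
scene pointer_tip [([0.643, 0.318, 0.091], 0.57), ([0.622, 0.318, 0.063], 0.19)]
scene mark []
scene board_hinge [([0.645, 0.315, 0.094], 0.98)]
scene round_tub [([0.611, 0.034, 0.058], 0.56)]
scene tub_on_scale [([0.471, -0.142, 0.106], 0.97)]
side stand [([0.672, 0.321, 0.06], 0.79)]
side lever [([0.555, 0.237, 0.057], 0.58)]
side lock_knob [([0.578, 0.168, 0.021], 0.49)]
side thumb_rest [([0.662, 0.316, 0.096], 0.91)]
side push_bar [([0.654, 0.317, 0.099], 0.57)]
side pointer_tip [([0.657, 0.319, 0.103], 0.83), ([0.582, 0.173, 0.025], 0.69)]
side mark [([0.577, 0.167, 0.022], 0.7)]
side board_hinge [([0.661, 0.315, 0.1], 0.61), ([0.581, 0.176, 0.023], 0.52)]
side round_tub [([0.646, 0.03, 0.061], 0.69)]
side tub_on_scale [([0.511, -0.124, 0.1], 0.6)]
wrist stand [([0.582, 0.159, 0.012], 0.83)]
wrist lever []
wrist lock_knob [([0.537, -0.144, 0.103], 0.68), ([0.579, 0.163, 0.049], 0.63)]
wrist thumb_rest []
wrist push_bar []
wrist pointer_tip []
wrist mark []
wrist board_hinge []
wrist round_tub [([0.636, 0.028, 0.06], 0.79)]
wrist tub_on_scale [([0.536, -0.144, 0.103], 0.72)]
```

View pics/a.png

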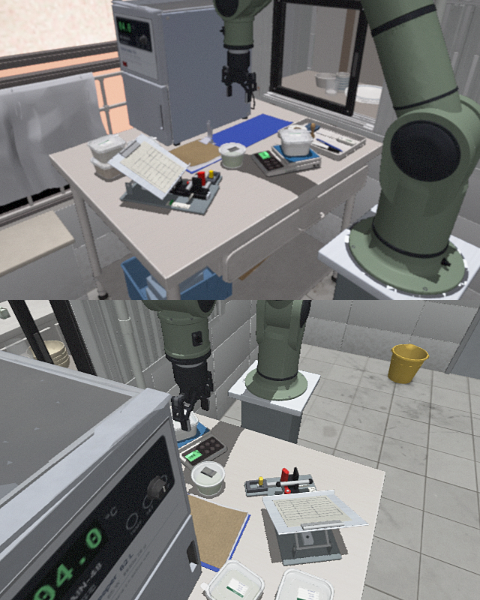

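View pics/wrist0.png

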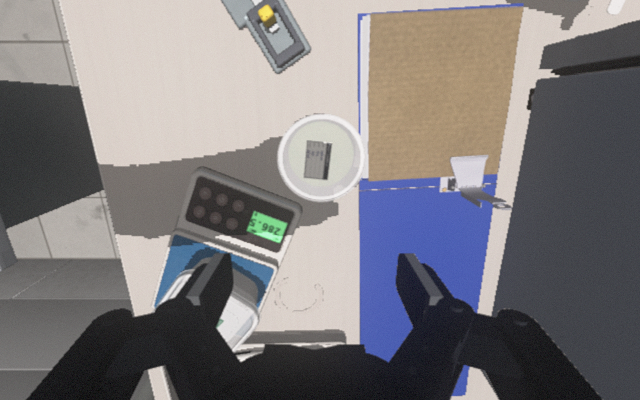

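The scene view shows the stand at the left (red lever about (200,180)). The wrist view shows the yellow knob at (267,13), and the housing edges put the stand's yaw near 29°. I'll move above the stand and turn to match.

Request:
apply_moves(claw=[0.0854,0.0854,0.0854,0.0854,0.0854,0.0854,0.0854,0.0854,0.0854,0.0854,0.0854,0.0854,0.0854,0.0854,0.0854,0.0854,0.0854,0.0854], xyz=[[0.025,-0.015,0],[0.025,-0.015,0],[0.025,-0.015,0],[0.025,-0.015,0],[0.025,-0.015,0],[0.025,-0.015,0],[0.025,-0.015,0],[0.025,-0.015,0],[0,0,0],[0,0,0],[0,0,0],[0,0,0],[0,0,0],[0,0,0],[0,0,0],[0,0,0],[0,0,0],[0,0,0]], twist=[[0,0,0],[0,0,0],[0,0,0],[0,0,0],[0,0,0],[0,0,0],[0,0,0],[0,0,0],[0,0,0.133],[0,0,0.133],[0,0,0.133],[0,0,0.133],[0,0,0.133],[0,0,0.133],[0,0,0.133],[0,0,0.133],[0,0,0],[0,0,0]])

```text
clock: 3.45
position: [0.5049, 0.2001, 0.25]
tool_rot: [3.142, 0.0, 0.511]
force: [0.0, 0.8, 0.0]
grip_width: 0.0851
finger_force: 0.0
```

```bash
python3 - <<'E'
from h import *
f=grab('wrist','w1.png');s=bot.observe();print(s['clock'],s['position'],s['tool_rot'])
np.savez('w1.npz',view=f['view'],vfov=f['vfov'],cx=f['cx'],cy=f['cy'])
for q in('stand','lever','lock_knob','thumb_rest','push_bar','pointer_tip','mark','board_hinge','grip_point'):
    r=bot.find_in('wrist',q)
    print(q,[(np.round(x['position'],3).tolist(),round(x['score'],2)) for x in r[:2]])
E
```

```text
3.5 [0.50498018 0.20010305 0.25001944] [-3.14157005e+00 -3.59577231e-05  5.10871640e-01]
stand [([0.59, 0.271, 0.059], 0.69), ([0.602, 0.283, 0.061], 0.49)]
lever [([0.56, 0.234, 0.042], 0.9)]
lock_knob [([0.567, 0.188, 0.023], 0.59)]
thumb_rest [([0.604, 0.28, 0.065], 0.56)]
push_bar [([0.601, 0.282, 0.064], 0.86)]
pointer_tip [([0.6, 0.284, 0.066], 0.84)]
mark []
board_hinge [([0.598, 0.283, 0.067], 0.88), ([0.561, 0.19, 0.022], 0.75)]
grip_point [([0.6, 0.28, 0.066], 0.84)]
```

View pics/w1.png

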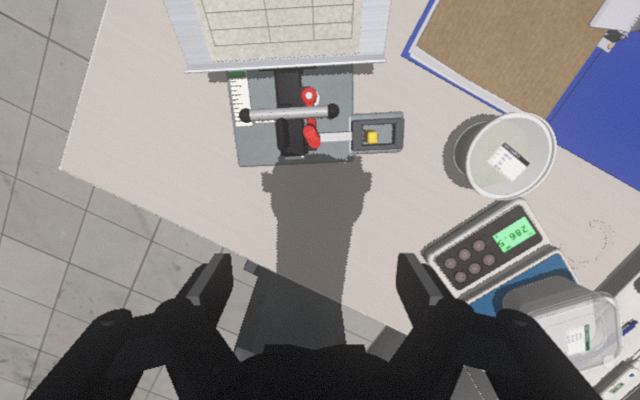

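The wrist view shows the push bar ends at (245,115) and (333,111), the knob at (371,137), the red lever paddle at (312,138), the scale strip at (238,95) and the green clip near (236,74). I'll enlarge it for accuracy.

```bash
python3 - <<'E'
import cv2
im=cv2.imread('pics/w1.png')[50:180,210:410];cv2.imwrite('pics/w1c.png',cv2.resize(im,None,fx=4,fy=4,interpolation=cv2.INTER_CUBIC))
E
```

```text
(no output)
```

View pics/w1c.png

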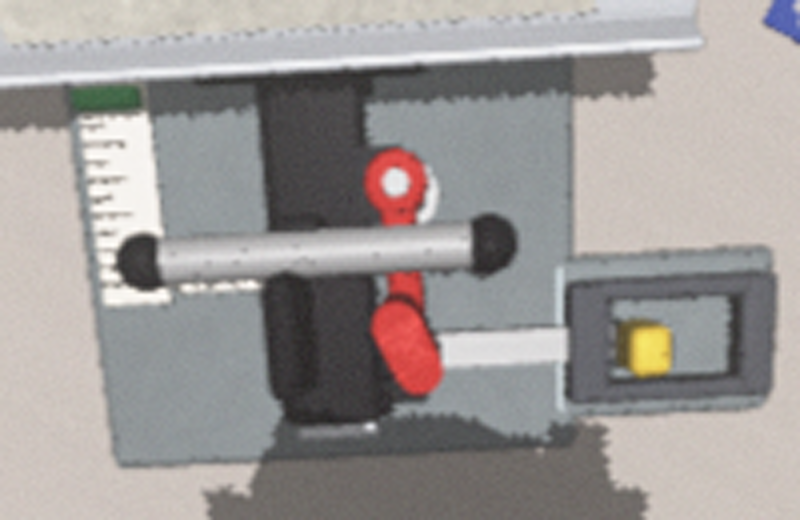

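```bash
cat >> h.py <<'E'
class F(dict): pass
def load(n):
    z=np.load(n);return {k:(z[k] if k=='view' else float(z[k])) for k in('view','vfov','cx','cy')}
E
python3 - <<'E'
from h import *
f=load('w1.npz');V=f['view'];print('cam',-V[:3,:3].T@V[:3,3])
P=lambda x,y,z:ray(f,210+x/4,50+y/4,z)
L=P(143,262,.056);R=P(493,243,.056);K=P(650,345,.053);C=P(105,97,.03);fl=P(120,465,.011);fr=P(575,447,.011);br=P(572,60,.011);T=P(322,345,.084);pv=P(395,182,.05)
d=L-R;print('bar len',np.linalg.norm(d),'yaw',np.arctan2(-d[0],d[1]))
e=fl-fr;print('front',np.linalg.norm(e),np.arctan2(-e[0],e[1]))
e=P(132,262,.056)
yaw=np.arctan2(-d[0],d[1]);X=np.array([np.cos(yaw),np.sin(yaw),0]);Y=np.array([-X[1],X[0],0]);B=(L+R)/2;G=B-.02*X
print('bar',B,'grip',G)
for n,p in dict(K=K,C=C,fl=fl,fr=fr,br=br,pv=pv).items(): print(n,p.round(4),((p-G)@X).round(4),((p-G)@Y).round(4))
E
```

```text
cam [0.57469134 0.24031615 0.37374932]
bar len 0.09368799143349521 yaw 0.5632648106163438
front 0.14672092673423678 0.5515152866090682
bar [0.55433882 0.25940049 0.056     ] grip [0.53742849 0.2487215  0.056     ]
K [0.5774 0.1681 0.053 ] -0.0092 -0.0895
C [0.5604 0.3317 0.03  ] 0.0637 0.0578
fl [0.4621 0.2871 0.011 ] -0.0432 0.0727
fr [0.539  0.1621 0.011 ] -0.0449 -0.074
br [0.6349 0.2227 0.011 ] 0.0685 -0.0741
pv [0.58   0.2501 0.05  ] 0.0368 -0.0216
```

Request:
apply_moves(claw=[0.042,0.042,0.042,0.042,0.042,0.042,0.042,0.042,0.042,0.042,0.042,0.042,0.042,0.042,0.042,0,0,0,0,0], xyz=[[0,0,0],[0.0107,0.0165,0],[0.0107,0.0165,0],[0.0107,0.0165,0],[0.0107,0.0165,0],[0,0,0.03],[0,0,0.03],[0,0,0.03],[0,0,0.03],[0,0,0.02],[0,0,0.02],[0,0,0.02],[0,0,0.017],[0,0,0],[0,0,0],[0,0,0],[0,0,0],[0,0,0],[0,0,0],[0,0,0]], twist=[[0,0,-0.045],[0,0,0],[0,0,0],[0,0,0],[0,0,0],[0,0,0],[0,0,0],[0,0,0],[0,0,0],[0,0,0],[0,0,0],[0,0,0],[0,0,0],[0,0,0],[0,0,0],[0,0,0],[0,0,0],[0,0,0],[0,0,0],[0,0,0]], force=20)

```text
clock: 5.95
position: [0.5765, 0.1664, 0.054]
tool_rot: [3.141, -0.001, 0.552]
force: [-1.7, -0.4, 6.1]
grip_width: 0.0113
finger_force: 23.4
```

```bash
python3 - <<'E'
from h import *
f=grab('wrist','w2.png')
np.savez('w2.npz',view=f['view'],vfov=f['vfov'],cx=f['cx'],cy=f['cy'])
E
```

```text
(no output)
```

View pics/w2.png

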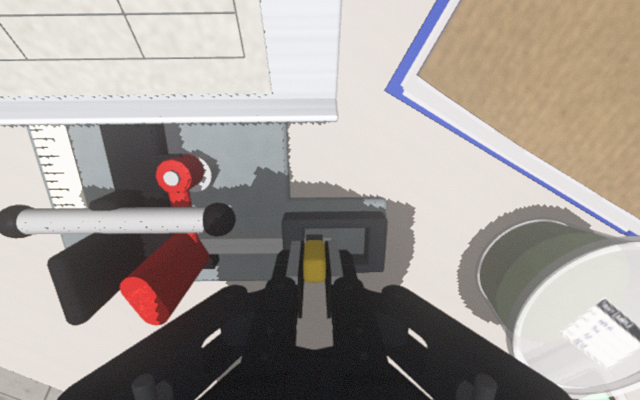

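The knob is held between the fingers (picture (315,260)). Slide it out.

Request:
apply_moves(claw=[0,0,0,0,0,0,0,0,0,0,0,0], xyz=[[0,0.001,-0.001],[0,0.002,0],[0,0.002,0],[0,0.002,0],[0,0.002,0],[0,0.002,0],[0,0.002,0],[0,0.002,0],[0,0.002,0],[0,0.002,0],[0,0.002,0],[0,0,0]], twist=[[0,0,0],[0,0,0],[0,0,0],[0,0,0],[0,0,0],[0,0,0],[0,0,0],[0,0,0],[0,0,0],[0,0,0],[0,0,0],[0,0,0]])

```text
clock: 7.2
position: [0.5877, 0.1482, 0.0541]
tool_rot: [3.141, -0.001, 0.552]
force: [5.6, 2.6, -8.1]
grip_width: 0.0117
finger_force: 21.5
```

Request:
apply_moves(claw=[0,0,0,0,0,0], xyz=[[0,0.001,0.0005],[0,0.001,0],[0,0.001,0],[0,0.001,0],[0,0.001,0],[0,0,0]], twist=[[0,0,0],[0,0,0],[0,0,0],[0,0,0],[0,0,0],[0,0,0]])

```text
clock: 7.8
position: [0.5894, 0.1457, 0.054]
tool_rot: [-3.14, -0.001, 0.553]
force: [-2.0, 10.7, 7.0]
grip_width: 0.0112
finger_force: 23.6
```

Request:
apply_moves(claw=[0.042,0.042,0.042,0.042,0.0854,0.0854,0.0854,0.0854,0.0854,0.0854,0.0854,0.0854], xyz=[[0,-0.0015,0],[0,0,0],[0,0,0],[0,0,-0.02],[-0.01,-0.02,-0.03],[-0.01,-0.02,-0.02],[-0.02,-0.02,-0.01],[-0.02,-0.02,-0.01],[-0.02,-0.02,0],[-0.02,-0.014,0],[0,0,0],[0,0,0]], twist=[[0,0,0],[0,0,0],[0,0,0],[0,0,0],[0,0,0],[0,0,0],[0,0,0],[0,0,0],[0,0,0],[0,0,0],[0,0,0],[0,0,0]])

```text
clock: 9.0
position: [0.4441, 0.1899, 0.1437]
tool_rot: [3.141, -0.0, 0.552]
force: [0.0, -0.1, -0.3]
grip_width: 0.0853
finger_force: 0.0
```

```bash
python3 - <<'E'
from h import *
f=load('w1.npz');p=np.array([.505,.2001,.25]);y=.511
def tp(f,p,y,t):
    X=np.array([np.cos(y),np.sin(y),0]);Yt=np.array([np.sin(y),-np.cos(y),0]);return proj(f,p+t[0]*X+t[1]*Yt+np.array([0,0,-t[2]]))
for d in(0,6,13,19): print(d,[np.round(tp(f,p,y,(a,b,d/1e3))).tolist() for a,b in((.011,-.0425),(.011,.0425),(-.011,-.0425))])
g=load('w2.npz');q=np.array([.5765,.1664,.054])
for d in(0,6,13,19,26): print(d,[np.round(tp(g,q,.552,(a,b,d/1e3))).tolist() for a,b in((.011,-.0056),(.011,.0056),(-.011,-.0056))])
h=grab('wrist','w3.png');s=bot.observe();print(s['clock'],s['position'],s['tool_rot'],s['force'],s['grip_width'])
np.savez('w3.npz',view=h['view'],vfov=h['vfov'],cx=h['cx'],cy=h['cy'])
a=cv2.imread('pics/w1.png')[230:330,180:450];b=cv2.imread('pics/w2.png')[210:310,180:450];cv2.imwrite('pics/f.png',cv2.resize(np.vstack([a,b]),None,fx=2.9,fy=2.9,interpolation=cv2.INTER_CUBIC))
E
```

```text
0 [[229.0, 254.0], [403.0, 255.0], [233.0, 293.0]]
6 [[233.0, 249.0], [400.0, 249.0], [236.0, 286.0]]
13 [[236.0, 242.0], [396.0, 242.0], [240.0, 278.0]]
19 [[239.0, 237.0], [393.0, 237.0], [242.0, 272.0]]
0 [[305.0, 255.0], [328.0, 255.0], [305.0, 293.0]]
6 [[305.0, 249.0], [327.0, 249.0], [305.0, 286.0]]
13 [[305.0, 243.0], [326.0, 243.0], [306.0, 278.0]]
19 [[306.0, 238.0], [326.0, 238.0], [306.0, 272.0]]
26 [[306.0, 232.0], [326.0, 232.0], [306.0, 266.0]]
9.05 [0.44458708 0.18984492 0.1436481 ] [ 3.14131079e+00 -4.88296730e-04  5.51410661e-01] [0.5593842  0.0525012  0.87237588] 0.08538201875762282
```

View pics/f.png

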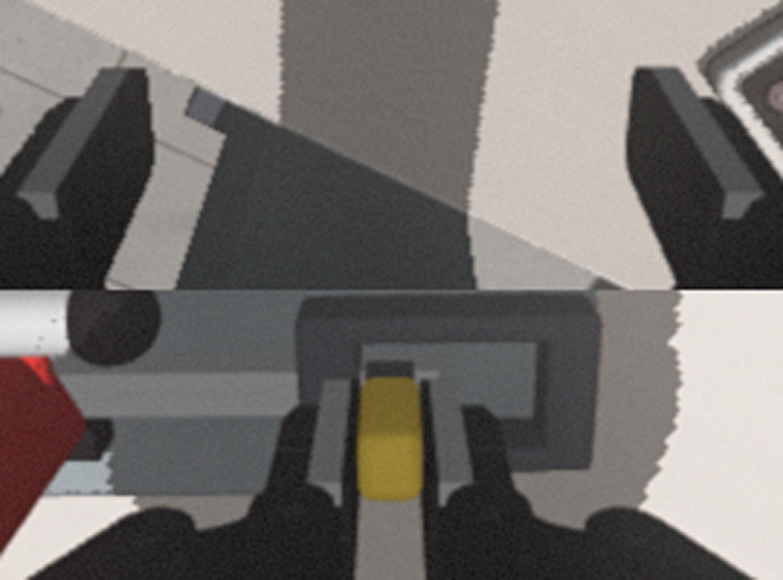

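View pics/w3.png

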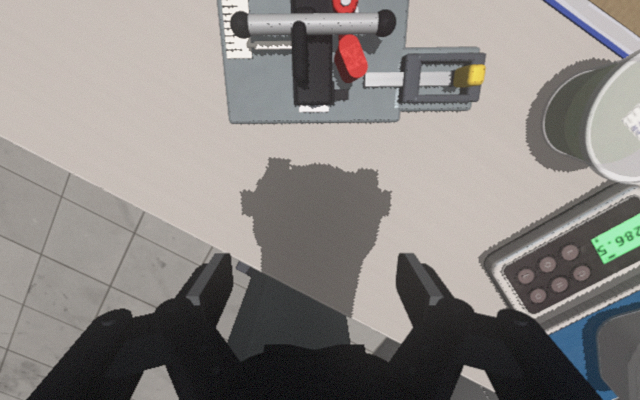

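The knob is at its outer end ((476,75)) and the bar ends are at (240,24) and (387,22). Open fingertips sit about 6 mm below the TCP, and about 18 mm when nearly shut. Now I'll cross-check the grip point.

```bash
python3 - <<'E'
from h import *
f=load('w3.npz')
L=ray(f,240,24,.056);R=ray(f,387,22,.056);d=L-R;yaw=np.arctan2(-d[0],d[1]);print(np.linalg.norm(d),yaw)
y=.556;X=np.array([np.cos(y),np.sin(y),0]);Y=np.array([-X[1],X[0],0]);G=(L+R)/2-.02*X;print(G)
p=np.array([.4446,.1898,0]);print('tool x,y to grip',(G-p)@X,-(G-p)@Y)
E
```

```text
0.095419619818905 0.5639087747230855
[0.53787159 0.24933803 0.056     ]
tool x,y to grip 0.11064613180060526 -0.0013419104546094434
```

Request:
apply_moves(claw=[0.0854,0.0854,0.0854,0.0854,0.0854], xyz=[[0.03,-0.001,0],[0.03,0,0],[0.03,0,0],[0,0,0],[0,0,0]], twist=[[0,0,-0.007],[0,0,0],[0,0,0],[0,0,0],[0,0,0]])

```text
clock: 9.55
position: [0.5204, 0.2378, 0.1429]
tool_rot: [3.141, 0.001, 0.558]
force: [-0.5, -0.6, 0.7]
grip_width: 0.0852
finger_force: 0.0
```

```bash
python3 - <<'E'
from h import *
h=grab('wrist','w4.png');s=bot.observe();print(s['clock'],s['position'],s['tool_rot'])
np.savez('w4.npz',view=h['view'],vfov=h['vfov'],cx=h['cx'],cy=h['cy'])
cv2.imwrite('pics/w4c.png',cv2.resize(cv2.imread('pics/w4.png')[100:290,160:420],None,fx=3,fy=3,interpolation=cv2.INTER_CUBIC))
y=.558;X=np.array([np.cos(y),np.sin(y),0]);Y=np.array([-X[1],X[0],0]);G=np.array([.5377,.249,0])
for n,a,b,z in(('barL',.02,.048,.056),('barR',.02,-.048,.056),('clip',.064,.0575,.03)): print(n,proj(h,G+a*X+b*Y+[0,0,z]))
E
```

```text
9.6 [0.51986615 0.23758574 0.14302083] [3.14130956e+00 1.04768416e-03 5.57937933e-01]
barL (np.float64(250.65245748429464), np.float64(161.13789287313358))
barR (np.float64(379.49114502212706), np.float64(161.1686145525149))
clip (np.float64(241.64162017787254), np.float64(99.22715779683176))
```

View pics/w4c.png

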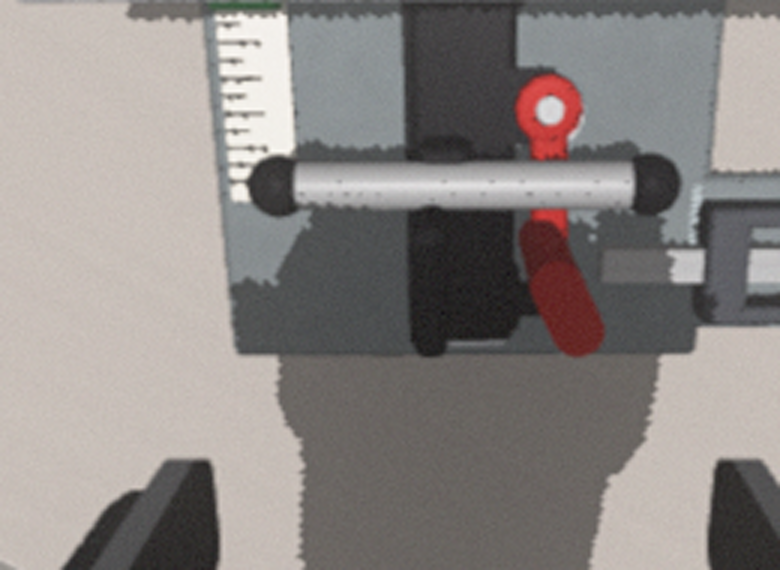

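Bar ends at (252,162) and (379,161) match the prediction within 1–2 px. The clip's front edge is at v≈103, which gives a travel of about 50–51 mm. I'll descend behind the bar with fingers open, then touch it.

Request:
apply_moves(claw=[0.0854,0.0854,0.0854,0.0854,0.0854,0.0854,0.0854,0.0854,0.0854,0.0854,0.0854,0.0854,0.0854], xyz=[[0,0,0.02],[0,0,0.02],[0,0,0.02],[0,0,0.015],[0,0,0.015],[0,0,0],[0.005,0,0],[0.005,0,0],[0.005,0,0],[0.004,0,0],[0.004,0,0],[0.004,0,0],[0.003,0,0]], twist=[[0,0,0],[0,0,0],[0,0,0],[0,0,0],[0,0,0],[0,0,0],[0,0,0],[0,0,0],[0,0,0],[0,0,0],[0,0,0],[0,0,0],[0,0,0]])

```text
clock: 10.9
position: [0.5451, 0.2543, 0.0535]
tool_rot: [-3.141, 0.001, 0.559]
force: [-4.5, -1.7, 2.7]
grip_width: 0.0856
finger_force: 2.3
```

Request:
apply_moves(claw=[0.0854,0.0854,0.0854,0.0854,0.0854,0.0854,0.0854,0.0854,0.0854,0.0854], xyz=[[0.004,0,0],[0.004,0,0],[0.004,0,0],[0.004,0,0],[0.004,0,0],[0.004,0,0],[0.004,0,0],[0.004,0,0],[0.002,0,0],[0,0,0]], twist=[[0,0,0],[0,0,0],[0,0,0],[0,0,0],[0,0,0],[0,0,0],[0,0,0],[0,0,0],[0,0,0],[0,0,0]])

```text
clock: 11.9
position: [0.5745, 0.2725, 0.0535]
tool_rot: [3.142, -0.0, 0.559]
force: [-1.6, 0.2, 1.4]
grip_width: 0.0853
finger_force: 0.8
```

```bash
python3 - <<'E'
from h import *
h=grab('wrist','w5.png');s=bot.observe();print(s['clock'],s['position'],s['tool_rot'],s['force'])
np.savez('w5.npz',view=h['view'],vfov=h['vfov'],cx=h['cx'],cy=h['cy'])
cv2.imwrite('pics/w5c.png',cv2.resize(cv2.imread('pics/w5.png')[90:340,130:490],None,fx=2.2,fy=2.2,interpolation=cv2.INTER_CUBIC))
y=.558;X=np.array([np.cos(y),np.sin(y),0]);Y=np.array([-X[1],X[0],0]);G=np.array([.5377,.249,0])
p=s['position'];print('tcp rel',(p-G)@X,(p-G)@Y)
for n,a,b,z in(('barL0',.058,.048,.056),('barR0',.058,-.048,.056),('clipF60',.060,.0575,.0285),('clipF61.5',.0615,.0575,.0285)): print(n,proj(h,G+a*X+b*Y+[0,0,z]))
E
```

```text
11.95 [0.57427987 0.27230133 0.05346031] [ 3.14150995e+00 -1.78361243e-04  5.58631390e-01] [-2.11631742 -0.38019704  0.38882341]
tcp rel 0.04336912041383551 0.00039818802438970386
barL0 (np.float64(216.35628591267084), np.float64(250.91847003528366))
barR0 (np.float64(417.9056727532032), np.float64(251.16460402646982))
clipF60 (np.float64(215.049825815612), np.float64(224.11148336906547))
clipF61.5 (np.float64(214.76383597315927), np.float64(221.65975530748855))
```

View pics/w5c.png

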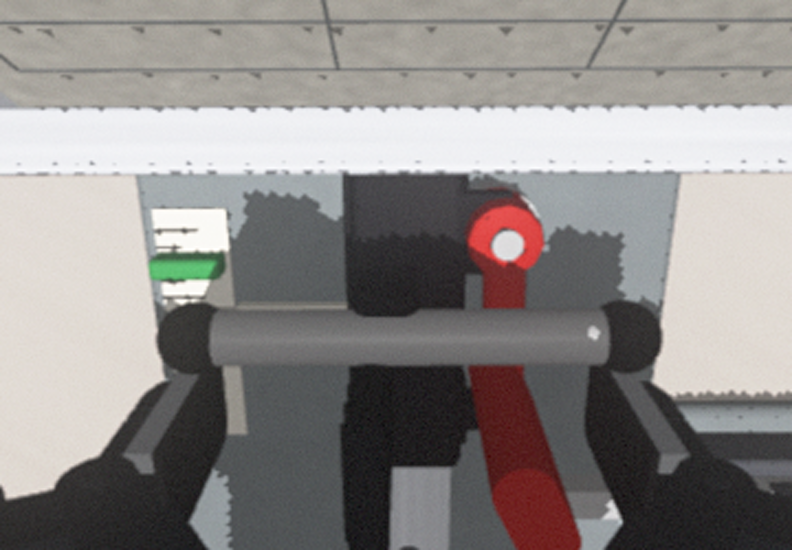

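The clip shows at (213,211) full-frame, with bar ends at (215,244) and (417,244). Carriage travel is about 41.5 mm and the mark about 51.1 mm. I'll push on to just short of it, since the cam draws the carriage 2–3 mm further.

Request:
apply_moves(claw=[0.0854,0.0854,0.0854,0.0854,0.0854], xyz=[[0.003,0,0],[0.003,0,0],[0.0025,0,0],[0,0,0],[0,0,0]], twist=[[0,0,0],[0,0,0],[0,0,0],[0,0,0],[0,0,0]])

```text
clock: 12.45
position: [0.5814, 0.2768, 0.0535]
tool_rot: [3.142, -0.0, 0.559]
force: [-1.3, -0.8, -0.0]
grip_width: 0.0851
finger_force: 0.7
```

```bash
python3 - <<'E'
from h import *
h=grab('wrist','w6.png');s=bot.observe();print(s['clock'],s['position'],s['force'])
np.savez('w6.npz',view=h['view'],vfov=h['vfov'],cx=h['cx'],cy=h['cy'])
cv2.imwrite('pics/w6c.png',cv2.resize(cv2.imread('pics/w6.png')[170:290,170:430],None,fx=3,fy=3,interpolation=cv2.INTER_CUBIC))
y=.558;X=np.array([np.cos(y),np.sin(y),0]);Y=np.array([-X[1],X[0],0]);G=np.array([.5377,.249,0])
p=s['position'];print('tcp rel',(p-G)@X,(p-G)@Y)
for n,a,b,z in(('barL70',.070,.048,.056),('barR70',.070,-.048,.056),('pt63',.063,.05,.0285),('clipF',.061,.0575,.02),('clipF',.061,.0575,.0285)): print(n,proj(h,G+a*X+b*Y+[0,0,z]))
sc=grab('scene','s6.png')
q=proj(sc,G+.064*X+.0575*Y+[0,0,.02]);print(q)
u,v=map(int,q);cv2.imwrite('pics/s6c.png',cv2.resize(sc['img'][v-40:v+40,u-50:u+60,::-1],None,fx=6,fy=6,interpolation=cv2.INTER_CUBIC))
E
```

```text
12.5 [0.58138505 0.27679546 0.05349968] [-0.95527292  0.27174673  0.2030699 ]
tcp rel 0.05177614995476012 0.0004485029338504609
barL70 (np.float64(215.51626870621448), np.float64(243.7969218715894))
barR70 (np.float64(418.8309767288537), np.float64(244.04053880317312))
pt63 (np.float64(229.16201097416302), np.float64(232.55753708370466))
clipF (np.float64(221.0167655290768), np.float64(229.57099599870065))
clipF (np.float64(216.41353868824044), np.float64(235.72392625732112))
(np.float64(228.86791498991187), np.float64(266.9547866220967))
```

View pics/w6c.png

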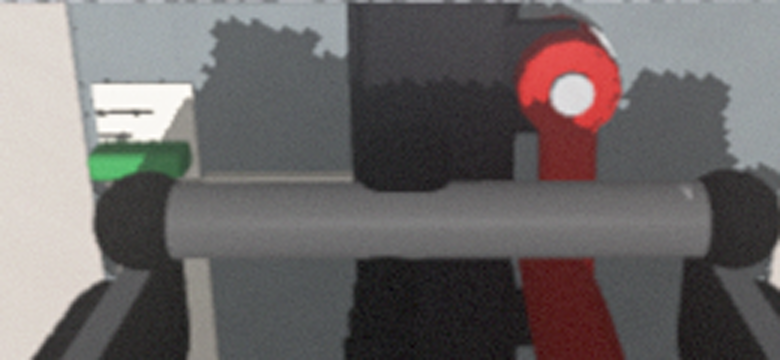

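View pics/s6c.png

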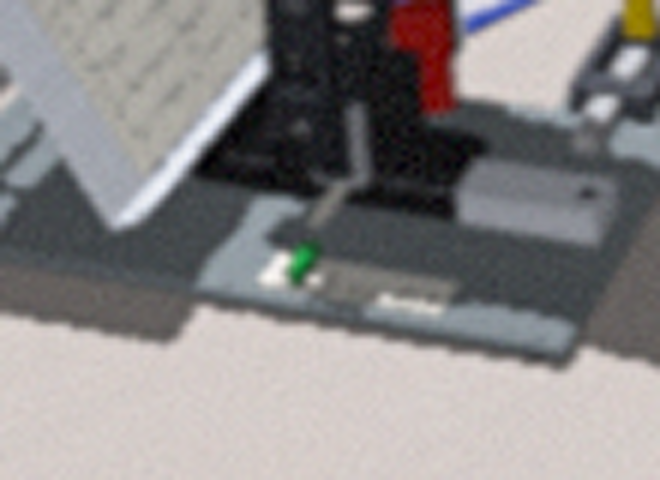

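The scene picture shows the white pointer's tip at about crop (315,225) and the green clip at (303,262), nearly in line along the stand's y. I'll quantify that.

```bash
python3 - <<'E'
from h import *
sc=grab('scene')
y=.558;X=np.array([np.cos(y),np.sin(y),0]);Y=np.array([-X[1],X[0],0]);G=np.array([.5377,.249,0])
for z in(.016,.020,.0285):
  for n,u,v in(('tip',178+315/6,226+225/6),('clip near',178+315/6,226+248/6),('clip c',178+303/6,226+263/6),('clip far',178+292/6,226+278/6)):
    p=ray(sc,u,v,z);print(z,n,((p-G)@X).round(4),((p-G)@Y).round(4))
img=sc['img'].astype(int);m=(img[:,:,1]>img[:,:,0]*1.5+15)&(img[:,:,1]>img[:,:,2]*1.5);ys,xs=np.where(m[250:290,210:250]);print('green',xs.mean()+210,ys.mean()+250,len(xs))
E
```

```text
0.016 tip 0.0687 0.0392
0.016 clip near 0.0625 0.0529
0.016 clip c 0.0628 0.0628
0.016 clip far 0.0628 0.0725
0.02 tip 0.066 0.0443
0.02 clip near 0.0598 0.0578
0.02 clip c 0.0602 0.0677
0.02 clip far 0.0602 0.0774
0.0285 tip 0.0603 0.055
0.0285 clip near 0.0542 0.0684
0.0285 clip c 0.0546 0.0782
0.0285 clip far 0.0546 0.0877
green 228.1875 269.0 16
```

```bash
python3 - <<'E'
from h import *
y=.558;X=np.array([np.cos(y),np.sin(y),0]);Y=np.array([-X[1],X[0],0]);G=np.array([.5377,.249,0])
for n,us,vs in(('w1',range(231,243),range(66,84)),('w4',range(233,252),range(96,110)),('w5',range(200,228),range(200,222))):
    im=cv2.imread(f'pics/{n}.png').astype(int);a=im[vs.start:vs.stop,us.start:us.stop];g=(a[:,:,1]-a[:,:,2]).mean(1)
    print(n,vs.start,g.round().tolist())
f=load('w1.npz')
for n,u,vv in(('w1',236,(71,72,77,77.5,78)),('w4',241,(102,102.5,103,103.5)),('w5',213,(205,217,218))):
    f=load(n+'.npz')
    for v in vv: print(n,v,[((ray(f,u,v,z)-G)@X*1e3).round(1) for z in(.014,.018,.022,.028)])
E
```

```text
w1 66 [1.0, 2.0, 0.0, 1.0, -1.0, 12.0, 31.0, 36.0, 34.0, 34.0, 27.0, 13.0, -2.0, -6.0, -4.0, -4.0, -4.0, -3.0]
w4 96 [1.0, 1.0, 0.0, 1.0, 14.0, 30.0, 24.0, 6.0, -3.0, -5.0, -4.0, -4.0, -4.0, -4.0]
w5 200 [-1.0, -2.0, -2.0, -3.0, 5.0, 21.0, 28.0, 32.0, 60.0, 82.0, 93.0, 96.0, 96.0, 94.0, 93.0, 92.0, 70.0, 22.0, -2.0, -2.0, -1.0, -1.0]
w1 71 [np.float64(68.2), np.float64(67.7), np.float64(67.3), np.float64(66.6)]
w1 72 [np.float64(67.1), np.float64(66.7), np.float64(66.2), np.float64(65.5)]
w1 77 [np.float64(61.8), np.float64(61.4), np.float64(61.0), np.float64(60.4)]
w1 77.5 [np.float64(61.3), np.float64(60.9), np.float64(60.5), np.float64(59.9)]
w1 78 [np.float64(60.7), np.float64(60.4), np.float64(60.0), np.float64(59.4)]
w4 102 [np.float64(62.1), np.float64(62.0), np.float64(62.0), np.float64(62.0)]
w4 102.5 [np.float64(61.7), np.float64(61.6), np.float64(61.6), np.float64(61.6)]
w4 103 [np.float64(61.3), np.float64(61.3), np.float64(61.2), np.float64(61.2)]
w4 103.5 [np.float64(60.9), np.float64(60.9), np.float64(60.9), np.float64(60.8)]
w5 205 [np.float64(66.3), np.float64(67.8), np.float64(69.2), np.float64(71.3)]
w5 217 [np.float64(58.5), np.float64(60.1), np.float64(61.7), np.float64(64.1)]
w5 218 [np.float64(57.8), np.float64(59.5), np.float64(61.1), np.float64(63.5)]
```

Mark travel is about 51.3 mm and the carriage sits at about 50.3 mm. That is right for a cam draw-in of 2–3 mm. Start closing in stages while rising.

Request:
apply_moves(claw=[0.078,0.072,0.066,0.06,0.06], xyz=[[0,0,-0.002],[0,0,-0.002],[0,0,-0.002],[0,0,-0.001],[0,0,0]], twist=[[0,0,0],[0,0,0],[0,0,0],[0,0,0],[0,0,0]], force=60)

```text
clock: 13.1
position: [0.5815, 0.2766, 0.0607]
tool_rot: [3.141, -0.0, 0.559]
force: [-0.4, -1.8, 1.8]
grip_width: 0.0599
finger_force: 1.5
```

```bash
cat > bar.py <<'E'
from h import *
import sys
h=grab('wrist',sys.argv[1]);s=bot.observe()
y=.558;X=np.array([np.cos(y),np.sin(y),0]);Y=np.array([-X[1],X[0],0]);G=np.array([.5377,.249,0]);p=s['position']
print(s['clock'],'tcp rel',(p-G)@X,(p-G)@Y,p[2],'F',s['force']@X,s['force']@Y,s['force'][2],s['grip_width'],s['finger_force'])
# bar rows: silver part halfway between middle and left ball: edges of brightness
u,v=proj(h,G+.071*X+.02*Y+[0,0,.056]);a=h['img'].astype(float).mean(2);print('pred bar71',u,v)
for k in(.03,.02):
  u,v=proj(h,G+.071*X+k*Y+[0,0,.056]);c=a[int(v)-22:int(v)+23,int(u)-3:int(u)+4].mean(1);print(int(v)-22,c.round().astype(int).tolist())
E
python3 bar.py w7.png; python3 - <<'E'
import cv2,sys
sys.path.insert(0,'.')
from h import *
f=load('w6.npz');f['img']=cv2.imread('pics/w6.png')
y=.558;X=np.array([np.cos(y),np.sin(y),0]);Y=np.array([-X[1],X[0],0]);G=np.array([.5377,.249,0])
u,v=proj(f,G+.071*X+.03*Y+[0,0,.056]);a=f['img'].astype(float).mean(2);print('w6',v,int(v)-22,a[int(v)-22:int(v)+23,int(u)-3:int(u)+4].mean(1).round().astype(int).tolist())
E
```

```text
13.15 tcp rel 0.05181369959624558 0.00028145705420245805 0.06065885726971651 F -1.0260341328365101 -0.47513736510351756 2.494007920322315 0.05978835106824401 1.6403264366090298
pred bar71 276.3040999486337 235.22595191841222
213 [94, 95, 95, 96, 96, 95, 94, 93, 94, 93, 93, 96, 109, 117, 115, 98, 94, 100, 104, 107, 108, 111, 113, 115, 117, 119, 122, 127, 124, 119, 119, 115, 113, 113, 111, 109, 107, 103, 85, 59, 44, 45, 43, 44, 43]
213 [93, 92, 93, 92, 90, 92, 90, 92, 92, 90, 89, 94, 106, 116, 112, 97, 93, 99, 101, 104, 109, 109, 112, 113, 116, 118, 122, 127, 125, 119, 116, 115, 112, 111, 110, 108, 104, 101, 91, 85, 87, 86, 87, 86, 85]
w6 241.9314335687406 219 [93, 93, 92, 93, 93, 92, 92, 92, 104, 111, 130, 115, 94, 94, 97, 102, 103, 106, 108, 110, 112, 113, 115, 120, 121, 124, 122, 119, 116, 114, 111, 111, 110, 107, 104, 101, 97, 89, 87, 85, 87, 87, 88, 87, 86]
```

```bash
cat > rel.py <<'E'
from h import *
import sys
y=.558;X=np.array([np.cos(y),np.sin(y),0]);Y=np.array([-X[1],X[0],0]);G=np.array([.5377,.249,0])
def rel(im,f):
    a=im.astype(float).mean(2)
    c=G+.064*X+.061*Y
    u,v=proj(f,c+[0,0,.021]);g=im[int(v)-30:int(v)+30,int(u)-6:int(u)+4].astype(int);g=(g[:,:,1]-g[:,:,0]).mean(1)
    ix=np.where(g>g.max()/2)[0];print('clip v',int(v)-30+ix[0],int(v)-30+ix[-1],'front-edge x@z.021:',((ray(f,u,int(v)-29.5+ix[-1],.021)-G)@X*1e3).round(2))
    for k in(.03,):
        u,v=proj(f,G+.07*X+k*Y+[0,0,.056]);s=a[int(v)-24:int(v)+24,int(u)-3:int(u)+4].mean(1)
        print(int(v)-24,s.round().astype(int).tolist())
if __name__=='__main__':
    for n in('w6','w7'):
        im=cv2.imread(f'pics/{n}.png')[:,:,::-1]
        if n=='w6': f=load('w6.npz')
        else: f=bot.grab_frame('wrist');im=f['img']
        print(n);rel(im,f)
        for v in ((231,255.5) if n=='w6' else (228.5,251)):
            print(v,[((ray(f,276,v,z)-G)@X*1e3).round(2) for z in(.052,.056,.060)])
        V=np.array(f['view']);cpos=-V[:3,:3].T@V[:3,3];print('cam',(cpos-G)@X,(cpos-G)@Y,cpos[2])
E
python3 rel.py
```

```text
w6
clip v 221 227 front-edge x@z.021: 62.8
219 [93, 93, 92, 93, 93, 92, 92, 92, 104, 111, 130, 115, 94, 94, 97, 102, 103, 106, 108, 110, 112, 113, 115, 120, 121, 124, 122, 119, 116, 114, 111, 111, 110, 107, 104, 101, 97, 89, 87, 85, 87, 87, 88, 87, 86, 87, 85, 87]
231 [np.float64(74.81), np.float64(76.65), np.float64(78.48)]
255.5 [np.float64(61.55), np.float64(63.81), np.float64(66.07)]
cam 0.13235147988024418 0.0014243007082105187 0.17721731408355526
w7
clip v 217 224 front-edge x@z.021: 61.63
213 [95, 96, 96, 94, 95, 95, 94, 94, 94, 95, 93, 96, 110, 118, 114, 98, 94, 99, 104, 106, 110, 110, 112, 115, 117, 120, 122, 126, 124, 121, 117, 115, 115, 114, 112, 109, 107, 104, 96, 65, 46, 42, 45, 43, 43, 42, 42, 41]
228.5 [np.float64(72.87), np.float64(74.67), np.float64(76.46)]
251 [np.float64(60.11), np.float64(62.29), np.float64(64.47)]
cam 0.13232270567724314 0.001280475978436551 0.18441881251655468
```

Raising changed which part of the finger bears on the bar, and the carriage slipped back about 1.9 mm (travel ≈48.5). I'll push it forward again and close a bit more, keeping the lever well outside its bite zone.

Request:
apply_moves(claw=[0.06,0.056,0.052,0.048,0.048,0.048], xyz=[[0.0009,0,-0.001],[0.0009,0,-0.001],[0,0,-0.001],[0,0,-0.0015],[0,0,0],[0,0,0]], twist=[[0,0,0],[0,0,0],[0,0,0],[0,0,0],[0,0,0],[0,0,0]])

```text
clock: 13.8
position: [0.5829, 0.2778, 0.0651]
tool_rot: [3.142, -0.0, 0.559]
force: [-1.2, -2.7, 1.5]
grip_width: 0.0484
finger_force: 1.6
```

```bash
cat > ax.py <<'E'
from rel import *
f=bot.grab_frame('wrist');s=bot.observe();rel(f['img'],f);p=s['position'];print('tcp',(p-G)@X,(p-G)@Y,p[2],'F',s['force']@X,s['force']@Y,s['force'][2],s['grip_width'],s['finger_force'],s['clock'])
cv2.imwrite('pics/'+sys.argv[1],f['img'][:,:,::-1])
a=f['img'].astype(float).mean(2);V=np.array(f['view']);c=-V[:3,:3].T@V[:3,3];cx=(c-G)@X;hh=c[2]-.056
u,v=proj(f,G+.07*X+.03*Y+[0,0,.056]);u=int(u);v=int(v);col=a[:,u-3:u+4].mean(1);pk=v-12+np.argmax(col[v-5:v+12])+7
# lower edge: steepest fall; upper: minimum above highlight
w=col[pk+6:pk+20];lo=pk+6+np.argmin(np.diff(w))+.5
up=pk-16+np.argmin(col[pk-16:pk-5])
for U in(up-.5,up+.5):
  t=[np.arctan((cx-(ray(f,u,e,.056)-G)@X)/hh) for e in(U,lo)]
  print('edges',U,lo,'axis',1e3*(cx-hh*np.tan(np.mean(t))),'r',(t[1]-t[0])/2*np.hypot(hh,cx-.07)*1e3)
E
python3 ax.py w8.png
```

```text
clip v 217 222 front-edge x@z.021: 62.86
212 [96, 95, 95, 95, 95, 96, 96, 95, 94, 95, 109, 119, 99, 92, 98, 104, 108, 109, 112, 114, 116, 117, 119, 125, 127, 128, 122, 119, 116, 114, 114, 113, 110, 108, 104, 98, 91, 88, 89, 89, 89, 87, 89, 87, 87, 84, 80, 80]
tcp 0.05363157978320952 0.0004872271952771042 0.0651254460217709 F -2.527851498455992 -1.3172802585068821 0.9541241037856618 0.048370526005177265 1.5549741312861443 13.85
edges 224.5 247.5 axis 70.28428086526998 r 5.847119316575948
edges 225.5 247.5 axis 69.99968842572154 r 5.590600923905919
```

Request:
apply_moves(claw=[0.043,0.038,0.033,0.028,0.024,0.02,0.01,0.0,0.0,0.0,0.0,0.0], xyz=[[0,0,0],[0,0,0],[0,0,0],[0,0,0],[0,0,0],[0,0,0],[0,0,0],[0,0,0],[0,0,0],[0,0,0],[0,0,0],[0,0,0]], twist=[[0,0,0],[0,0,0],[0,0,0],[0,0,0],[0,0,0],[0,0,0],[0,0,0],[0,0,0],[0,0,0],[0,0,0],[0,0,0],[0,0,0]], force=70)

```text
clock: 15.05
position: [0.5827, 0.2776, 0.0652]
tool_rot: [3.141, 0.0, 0.559]
force: [-4.4, -3.5, 6.7]
grip_width: 0.0212
finger_force: 71.7
```

```bash
python3 ax.py w9.png; python3 - <<'E'
from h import *
bot.grab_frame('scene');f=grab('scene','s9.png')
a=cv2.resize(f['img'][200:290,170:290,::-1],(480,360),interpolation=cv2.INTER_CUBIC);b=cv2.resize(cv2.imread('pics/w9.png')[160:340,190:450],(312,216));b=cv2.copyMakeBorder(b,0,144,0,0,0)
cv2.imwrite('pics/fin.png',np.hstack([a,b]))
E
```

```text
clip v 216 222 front-edge x@z.021: 62.5
211 [96, 96, 95, 95, 96, 95, 96, 95, 96, 94, 94, 105, 112, 113, 102, 97, 103, 105, 110, 113, 114, 116, 117, 119, 123, 128, 127, 124, 120, 119, 116, 115, 113, 111, 110, 104, 98, 92, 91, 89, 91, 89, 90, 91, 91, 91, 90, 89]
tcp 0.053368797039393935 0.0004075631501509913 0.06525336697233011 F -5.9368201385296535 -1.0548405596714083 8.949634254088933 0.021725582749620578 71.72515902668238 15.1
edges 220.5 247.5 axis 71.09025517874348 r 6.8734013938742065
edges 221.5 247.5 axis 70.80657262182233 r 6.6163229737925535
```

View pics/fin.png

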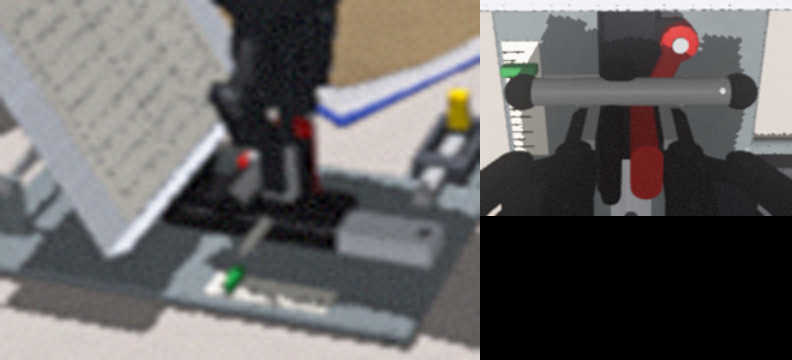

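The grip closed to about 21.5 mm at 72 N. In the scene crop the pointer (255,235) lines up with the clip (235,278), and the knob stays out. I'll squeeze harder to make sure the lever is fully home.

Request:
apply_moves(claw=[0.0,0.0,0.0,0.0,0.0], xyz=[[0.0005,0,0],[0.0005,0,0],[0,0,0],[0,0,0],[0,0,0]], twist=[[0,0,0],[0,0,0],[0,0,0],[0,0,0],[0,0,0]], force=110)

```text
clock: 15.7
position: [0.5826, 0.278, 0.0654]
tool_rot: [-3.141, 0.002, 0.559]
force: [-13.2, -5.3, 15.7]
grip_width: 0.0203
finger_force: 111.4
```

```bash
python3 ax.py w10.png; python3 - <<'E'
import cv2,numpy as np
from h import *
bot.grab_frame('scene');f=grab('scene','s10.png')
# pointer/clip shift in scene between s6 (open), s9, s10: template-match pointer region
t=cv2.imread('pics/s6.png')
for n in('s9','s10'):
    b=cv2.imread(f'pics/{n}.png')
    for nm,(v0,v1,u0,u1) in dict(ptr=(254,268,226,242),railend=(248,270,252,284)).items():
        A=cv2.resize(t[v0:v1,u0:u1],None,fx=8,fy=8,interpolation=cv2.INTER_CUBIC);B=cv2.resize(b[v0-5:v1+5,u0-5:u1+5],None,fx=8,fy=8,interpolation=cv2.INTER_CUBIC)
        r=cv2.matchTemplate(B,A,cv2.TM_CCOEFF_NORMED);_,m,_,l=cv2.minMaxLoc(r);print(n,nm,round(m,2),l[0]/8-5,l[1]/8-5)
    y=.558;X=np.array([np.cos(y),np.sin(y),0]);Y=np.array([-X[1],X[0],0]);G=np.array([.5377,.249,0])
q=[proj(f,G+a*X+.05*Y+[0,0,.0285]) for a in(.06,.065)];print('px per mm',(np.array(q[1])-q[0])/5)
E
```

```text
clip v 216 222 front-edge x@z.021: 62.47
211 [96, 95, 96, 96, 94, 95, 96, 96, 96, 94, 96, 110, 114, 113, 101, 98, 103, 107, 109, 112, 114, 115, 117, 120, 123, 127, 128, 123, 120, 119, 116, 115, 114, 113, 108, 104, 97, 91, 90, 90, 90, 91, 90, 91, 90, 90, 90, 89]
tcp 0.05347565223004827 0.0008032690592446506 0.06534912465625162 F -13.484758733915008 2.579571648698311 16.147785177822307 0.01995972027998284 111.4004697650671 15.75
edges 220.5 246.5 axis 71.41901426352783 r 6.6269782991337465
edges 221.5 246.5 axis 71.13534909747733 r 6.36970292612433
s9 ptr 0.89 -0.125 0.0
s9 railend 0.99 0.125 0.0
s10 ptr 0.89 -0.125 0.0
s10 railend 0.99 0.125 0.0
px per mm [-0.40704337 -0.06854596]
```

The width-versus-force slope extrapolates to 23.9 mm with no load, so the lever is fully shut. The carriage is within about 1 mm of the mark. I'll ease the grip a little, then hand in.

Request:
apply_moves(claw=[0.0,0.0,0.0,0.0], xyz=[[0,0,0],[0,0,0],[0,0,0],[0,0,0]], twist=[[0,0,0],[0,0,0],[0,0,0],[0,0,0]], force=85)

```text
clock: 16.25
position: [0.5826, 0.278, 0.0653]
tool_rot: [-3.141, 0.002, 0.559]
force: [-13.8, -4.9, 16.0]
grip_width: 0.0196
finger_force: 111.4
```

```bash
python3 -c "
from h import *
s=bot.observe();print(s['force'],s['grip_width'],s['finger_force']);print(bot.job_done())"
```

```text
[-13.79090585  -4.9335209   15.95738902] 0.019639765007786057 111.4009577035904
the job is handed in; nothing more can be done
None
```

I handed the job in at about 16 s with the transport lock slid to its end stop and the lever squeezed fully shut and still held. By my camera estimates the carriage is about 1 mm short of the mark (could be up to about 2 mm), the tubs were never approached, and the grip stayed at 111 N when I asked for 85 N.

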